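# Point out two blanks to the laser marker and confirm

### The job

Show the marking machine which blanks come next. With the fingertips pointing straight down, point at the middle of the larger plain steel disc, a finger's breadth above it and without touching, and stay there for at least one second; then point at the six-sided steel block in the same way. Then press the wider of the two buttons on the grey button box fully down, let it come back up and move clear; never touch anything lying on the pallet, do not press the narrow button, and leave everything else where it stands.

Things in the scene. Friction and masses are not known exactly. Their poses are not given: they have to be found in the camera images.
- pallet: Fixed perforated dark steel plate, 240 (x) x 340 (y) x 12 mm thick, lying flat on the table. Origin at the centre of its underside. Six steel pieces lie loose on it in two rows of three, in any order, their centres at least 85 mm apart.
- disc_large: The first thing to point at: plain solid steel disc, 50 mm diameter, 6 mm thick, on the pallet, top up; origin at the centre of its underside, z up. Its top is 6 mm above the origin.
- hex_block: The second thing to point at: solid steel hexagonal block, 48 mm across corners (about 42 mm across flats), 32 mm tall, on the pallet, top up; origin at the centre of its underside, z up. Its top is 32 mm above the origin.
- disc_small: Bystander: smaller solid steel disc, 32 mm diameter, 6 mm thick, on the pallet, top up; origin at the centre of its underside, z up. 
- ring_blank: Bystander: flat steel ring, 50 mm outside, 24 mm hole, 6 mm thick, on the pallet, top up; origin at the centre of its underside, z up. 
- square_block: Bystander: steel block 42 x 42 mm, 32 mm tall, on the pallet, top up; origin at the centre of its underside, z up. 
- stop_bar: Bystander: steel bar, 90 mm long (its y) x 14 x 14 mm, on the pallet, top up; origin at the centre of its underside, z up. 
- button_box: Fixed grey box, 90 (x) x 160 (y) x 45 mm tall, origin at the centre of its underside, turned by any angle up to about 70 degrees. On its top are two spring push buttons in black housings: the wide one 40 mm towards the box's +y, the narrow one 40 mm towards -y.
- wide_button_top (a point): Centre of the top face of the wide button (plain white cap, 40 mm diameter), the one to press, straight down; 67 mm above the table when up, 10 mm proud of its 56 mm wide black housing. It moves with the cap.
- wide_button (a joint): Travel of the wide button in m: 0 is up, 0.006 fully down. A spring; fully down takes 5 N, and it comes back up by itself.
- narrow_button_top (a point): Centre of the top face of the narrow button (plain white cap, 20 mm diameter); leave it alone.
- narrow_button (a joint): Travel of the narrow button in m, 0 up, 0.006 down.
- tumbler: Bystander: open steel tumbler, 74 mm diameter, 100 mm tall, standing on the table to the robot's right of the pallet. Origin at the centre of its underside.
- cleaner: Bystander: white bottle, 60 mm diameter, 160 mm tall, standing on the table to the left, beyond the button box. Origin at the centre of its underside.
- spatula: Bystander: spatula lying on the table beyond the pallet, lengthwise along world y. Origin near the middle of its underside.
- tape: Bystander: cardboard ring, 90 mm outside, 25 mm tall, flat on the table to the right of the pallet. Origin at the centre of its underside.
Mind the look-alikes: they are no part of the job. What is shaped like the button_box but orange is not meant. Leave any red or turquoise look-alike of the hex_block alone.

How it is judged (in metres and radians):
On the way, in this order (a step that is already met when the one before it is completed fails the run):
1. point straight down at the middle of the large disc (grasp point within 15 mm sideways, fingertips within about 40 mm of its top) for one second (horizontal distance between the grasp point and disc_large below 0.015 m and z of the grasp point in the frame of disc_large between 0.006 and 0.065 m), for 1 s.
2. point at the hexagonal block in the same way for one second (horizontal distance between the grasp point and hex_block below 0.015 m and z of the grasp point in the frame of hex_block between 0.032 and 0.091 m), for 1 s.
3. press the wide button (at least 4.5 of its 6 mm) (value of joint wide_button above 0.0045 m), for 0.05 s.
At the end, for the whole second after the job is handed in: Both buttons are up again (within 1.5 mm), the six pieces on the pallet are within 4 mm and the other loose things within 10 mm of where they began (value of joint each of wide_button, narrow_button below 0.0015 m and distance of each of disc_large, disc_small, ring_blank, hex_block, square_block, stop_bar from where it was at the start of the episode below 0.004 m and distance of each of tumbler, cleaner, spatula, tape from where it was at the start of the episode below 0.01 m); the robot touches nothing.
It fails at once if the robot touches a piece on the pallet (contact force between any of the fingers, the arm and disc_large above 0.2 N or contact force between any of the fingers, the arm and disc_small above 0.2 N or contact force between any of the fingers, the arm and ring_blank above 0.2 N or contact force between any of the fingers, the arm and hex_block above 0.2 N or contact force between any of the fingers, the arm and square_block above 0.2 N or contact force between any of the fingers, the arm and stop_bar above 0.2 N).
It fails at once if a piece on the pallet is moved or lifted (over 4 mm) (distance of any of disc_large, disc_small, ring_blank, hex_block, square_block, stop_bar from where it was at the start of the episode above 0.004 m).
It fails at once if the narrow button is pressed (over 2 mm) (value of joint narrow_button above 0.002 m).
It fails at once if another thing on the table is moved (over 10 mm) (distance of any of tumbler, cleaner, spatula, tape from where it was at the start of the episode above 0.01 m).
It also fails if it takes over 58 s, if anything falls off the work surface, if the arm or the gripper's body presses on something with over 40 N, if the wrist force passes 120 N, or if a joint passes its speed limit or range.

### The arm

A 6-joint arm with a two-finger parallel gripper is mounted at the origin on the work surface. World frame = base frame: x ahead of the robot, y to its left, z up, the work surface at z = 0. Lengths are in mm, angles in rad, forces in N, time in s.
With the tool pointing down it reaches from about 350 to 975 mm from the base axis. Payload 7.1 kg.
Tool frame: the origin (TCP) lies midway between the tips of the shut fingers; the grasp point (between the pads) lies 19 mm behind it; z points along the fingers, y is the line along which they close (so a half turn about z gives the same grasp; the last joint's range is limited). The gripper opens to 88 mm and grips with 3 to 60 N. Pads are 20 mm wide; open, the fingers measure 115 mm over their backs; the gripper's body (75 mm by 178 mm) begins 61 mm behind the grasp point.
Start: joints at [-1.18, 0.423, 1.63, -0, 1.089, -0.019], TCP at [249.031, -573.226, 201.175] pointing down, gripper open.
Joint ranges: [-3, 3], [-0.9, 2.11], [0.09, 2.58], [-1.31, 4.45], [0.11, 2.69], [-2.54, 2.54]. Speed limits (rad/s): [2.39, 2.39, 3.01, 3.14, 3.14, 3.14].

### API

Orientations are given as a rotation vector (axis times angle).
In Python, from workcell import ctrl gives the robot as it stands.
- The arm moves only by the shell command python3 -m inch 'ROWS' [OPENING]. ROWS is JSON, a list of rows, each an object with "xyz": the shift along the tool's x, y, z in mm, a list of three; "rot": the turn, a rotation vector about the tool's x, y, z in rad, a list of three. In form: [{"xyz": [dx, dy, dz], "rot": [ax, ay, az]}, ...]. A call has 1 to 12 rows; each row is the pose to reach, as a shift and turn from the pose commanded when the call began, along the tool's axes at that moment; what a row does not reach only later rows make up. A row lasts 1/12 s, in which the tool goes at most 41.7 mm and 7.16 degrees, less where a joint would pass 70% of its speed; a pose out of reach is approached as far as the arm can. A call with a gripper value outside its range is refused whole. OPENING is the closure in counts, from 0 (fully open) to 255 (shut), set as the call begins (- or left out, the last holds). The fingers move at their own pace and stop on an object; the grip force is fixed at half the most. Time passes only in rows, so rows that repeat a pose let the fingers close. It gives the time, the measured TCP pose, the force, the opening and the grip force at its end, in the units of the state.
- ctrl.get_obs(): the state, without advancing time (a new reading comes with each control period).
- ctrl.get_image(name): name is "scene" or "top" or "wrist"; returns the picture (400x640x3 uint8, red, green, blue); there is no depth.
- ctrl.camera_model(name): a dict with "fx", "fy", "cx", "cy" (pixels), "position" and "attitude" of the camera in the world. Camera axes: x right, y up, looking along -z (the intrinsics and any distortion apply to the point x, -y, -z); pixel columns grow to the right and rows downward; lengths in mm; the calibration is good to about 2 mm. A picture is of the moment at which its call begins: read the wrist's pose just before it. camera_model takes no time and is no camera call; for the wrist camera it gives the pose at the moment of the call.
- ctrl.close_job(): hands the job in; it is judged then, once.
The state is a dict: "t": time; "qpos": joint angles; "qvel": joint speeds; "joint_torque": joint torques, N m; "ee_pos": TCP position; "orientation": TCP orientation; "ft_force": force on the tool from outside, world axes, zero at the start; "moment": the same for the moment, N m; "width": finger opening in mm; "grasp_force": force on a finger pad.
Only numpy, scipy, OpenCV 4.12 (cv2) and the standard library are available. Lean on these libraries where they do the work, as an engineer would, in place of code of your own. Each camera call takes 0.05 s, during which the arm holds its last target. There are 200 camera calls.

## Working session

There is one attempt and no reset: what is moved stays moved. The work goes in short steps, Python scripts to look and compute and a shell command to move; the robot and the scene stay as the last step left them, time stands still between calls to the robot, and variables do not carry over. Pictures are saved under pics/ and viewed, at most 10 in all, crops included, and the job is handed in when it is done.

```bash
mkdir -p pics; ls
python3 - <<'E'
from workcell import ctrl
import cv2
print(ctrl.get_obs())
for n in ("scene","top"):
    print(ctrl.camera_model(n))
    cv2.imwrite(f"pics/{n}0.png",ctrl.get_image(n)[:,:,::-1])
E
```

```text
pics
{'t': 0.0, 'qpos': array([-1.18002730e+00,  4.23841235e-01,  1.63072947e+00, -8.04012441e-06,
        1.08862216e+00, -1.90070306e-02]), 'qvel': array([-1.14309831e-04, -5.82460707e-04, -9.21872465e-05, -3.37880476e-04,
        1.19225155e-03, -1.28896094e-03]), 'joint_torque': array([ 1.07965603e-03, -5.44625473e+01, -2.73669112e+01,  6.42627035e-02,
        2.26735091e-02, -1.33497074e-04]), 'ee_pos': array([ 248.78183425, -572.67095652,  200.38599038]), 'orientation': array([-3.07434269e+00, -6.38866714e-01,  4.75301599e-04]), 'ft_force': array([-0.24235745, -0.33247028, -0.17259287]), 'moment': array([ 0.03070243, -0.03015565, -0.0113111 ]), 'grasp_force': 0.0, 'width': 88.33208958730981}
{'fx': 444.93292402330655, 'fy': 444.93292402330655, 'cx': 316.2225001712073, 'cy': 193.82685422809436, 'position': array([1157.58652596, -480.26945808, 1155.56749239]), 'attitude': array([0.60674327, 0.28409126, 0.85996626])}
{'fx': 447.6063406055577, 'fy': 447.6063406055577, 'cx': 318.3440987539358, 'cy': 196.9262410906318, 'position': array([ 471.04701509,   58.79731759, 1322.10392135]), 'attitude': array([ 0.0116372 , -0.0341263 , -1.58441699])}
```

View pics/top0.png

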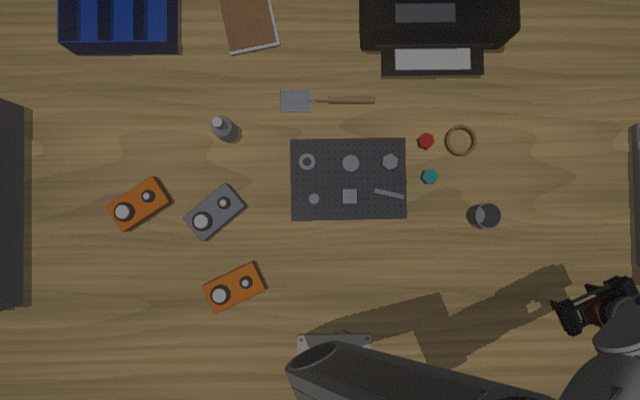

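View pics/scene0.png

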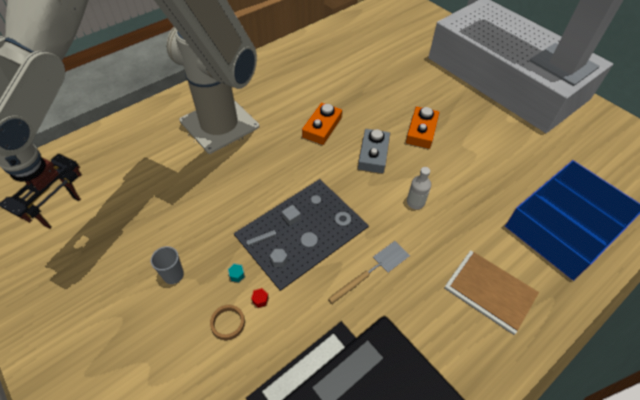

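The top view shows the large disc at (351,163), the hex block at (390,161) and the ring at (307,161). The grey box is at (215,212), with its wide cap near (202,221).

```bash
cat > h.py <<'E'
import cv2, numpy as np
from scipy.spatial.transform import Rotation as R
def cast(cam,u,v,z):
    d=R.from_rotvec(cam["attitude"]).apply([(u-cam["cx"])/cam["fx"],-(v-cam["cy"])/cam["fy"],-1.])
    p=np.array(cam["position"]); return p+d*(z-p[2])/d[2]
def blobs(im,roi,thr,amin=20):
    u0,v0,u1,v1=roi; c=cv2.resize(im[v0:v1,u0:u1],None,fx=4,fy=4,interpolation=cv2.INTER_CUBIC)
    g=c.min(2); m=(g>thr).astype(np.uint8)
    out=[]
    for k in cv2.findContours(m,cv2.RETR_EXTERNAL,cv2.CHAIN_APPROX_NONE)[0]:
        a=cv2.contourArea(k)/16
        if a>amin:
            M=cv2.moments(k); out.append((u0+(M["m10"]/M["m00"]+.5)/4-.5,v0+(M["m01"]/M["m00"]+.5)/4-.5,a))
    return out
E
python3 - <<'E'
from h import *; from workcell import ctrl
im=cv2.imread("pics/top0.png"); c=ctrl.camera_model("top")
for b in blobs(im,(292,140,406,218),105): print("P",np.round(b,1),np.round(cast(c,b[0],b[1],18)[:2]),np.round(cast(c,b[0],b[1],44)[:2]))
for b in blobs(im,(184,182,246,240),165): print("B",np.round(b,1),np.round(cast(c,b[0],b[1],67)))
im=cv2.imread("pics/scene0.png"); c=ctrl.camera_model("scene")
for b in blobs(im,(240,185,365,285),125): print("P",np.round(b,1),np.round(cast(c,b[0],b[1],18)[:2]),np.round(cast(c,b[0],b[1],44)[:2]))
for b in blobs(im,(355,125,392,172),165): print("B",np.round(b,1),np.round(cast(c,b[0],b[1],67)))
o=cv2.resize(cv2.imread("pics/top0.png")[135:245,180:410],None,fx=3.4,fy=3.4,interpolation=cv2.INTER_CUBIC);cv2.imwrite("pics/crop.png",o)
E
```

```text
P [277.5 255.3  96. ] [ 595. -162.] [ 607. -169.]
P [308.5 241.5  41.4] [614. -63.] [627. -72.]
P [290.7 212.   92.2] [496. -40.] [511. -50.]
B [376.7 133.3  44.1] [447. 368.  67.]
```

View pics/crop.png

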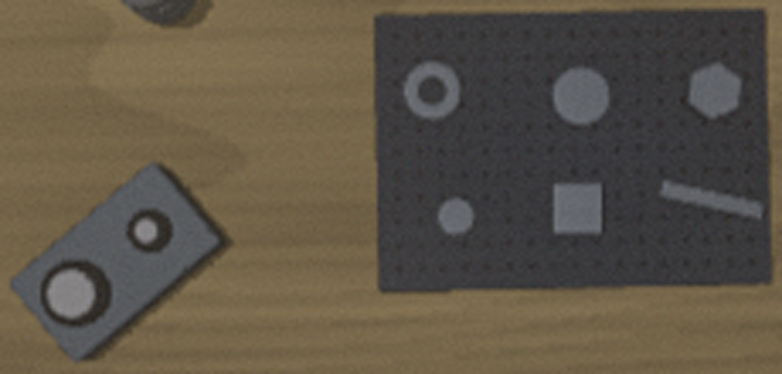

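The crop shows the large disc at (581,96), the hex at (715,91) and the wide cap at (72,293). The thresholds need lowering.

Run:
```python
from h import *; from workcell import ctrl
im=cv2.imread("pics/top0.png"); c=ctrl.camera_model("top")
for b in blobs(im,(292,140,404,216),80): print("P",np.round(b,1),np.round(cast(c,b[0],b[1],18)[:2]),np.round(cast(c,b[0],b[1],44)[:2]))
for b in blobs(im,(188,186,242,236),125): print("B",np.round(b,1),np.round(cast(c,b[0],b[1],67)))
c2=ctrl.camera_model("scene");im=cv2.imread("pics/scene0.png")
for b in blobs(im,(240,185,365,285),105): print("S",np.round(b,1),np.round(cast(c2,b[0],b[1],18)[:2]),np.round(cast(c2,b[0],b[1],44)[:2]))
o=ctrl.get_obs();M=R.from_rotvec(o["orientation"]).as_matrix();print(M.round(3))
print(ctrl.camera_model("wrist"))
```

```text
P [313.5 198.2  81.1] [505.  54.] [505.  54.]
P [349.3 195.8 193.5] [511. -50.] [510. -48.]
P [388.8 193.2 112.3] [ 517. -166.] [ 516. -162.]
P [350.4 162.7 207.5] [608. -55.] [605. -53.]
P [389.8 161.2 169.8] [ 611. -171.] [ 608. -166.]
P [306.6 161.2 208.2] [614.  73.] [611.  73.]
B [200.3 221.  114.1] [445. 371.  67.]
S [278.1 255.1 148.8] [ 595. -160.] [ 608. -168.]
S [308.7 239.1 162.9] [608. -57.] [621. -67.]
S [260.8 237.   89.2] [ 513. -164.] [ 528. -172.]
S [342.6 218.2 145.4] [615.  71.] [627.  58.]
S [290.7 212.1 134.9] [496. -40.] [512. -50.]
S [315.6 199.   47. ] [506.  52.] [520.  40.]
[[ 0.917  0.398 -0.001]
 [ 0.398 -0.917  0.001]
 [ 0.    -0.001 -1.   ]]
{'fx': 348.76481029767035, 'fy': 348.76481029767035, 'cx': 322.50031748440153, 'cy': 198.01793833201728, 'position': array([ 314.66207595, -544.38896537,  384.412208  ]), 'attitude': array([-0.23708877,  0.15700279, -1.15388274])}
```

The two views agree: disc at about (608,-56), hex at (608,-167), wide cap at (446,370). I'll shut the fingers and travel at z ≈ 200.

```bash
python3 -m inch '[{"xyz":[10,-6,0],"rot":[0,0,0]},{"xyz":[30,-18,0],"rot":[0,0,0]},{"xyz":[56,-34,0],"rot":[0,0,0]},{"xyz":[82,-51,0],"rot":[0,0,0]},{"xyz":[110,-68,0],"rot":[0,0,0]},{"xyz":[138,-85,0],"rot":[0,0,0]},{"xyz":[166,-103,0],"rot":[0,0,0]},{"xyz":[194,-120,0],"rot":[0,0,0]},{"xyz":[222,-137,0],"rot":[0,0,0]},{"xyz":[244,-151,0],"rot":[0,0,0]},{"xyz":[260,-161,0],"rot":[0,0,0]},{"xyz":[268,-166,0],"rot":[0,0,0]}]' 255
python3 -m inch '[{"xyz":[10,-6,0],"rot":[0,0,0]},{"xyz":[30,-18,0],"rot":[0,0,0]},{"xyz":[56,-34,0],"rot":[0,0,0]},{"xyz":[82,-51,0],"rot":[0,0,0]},{"xyz":[110,-68,0],"rot":[0,0,0]},{"xyz":[138,-85,0],"rot":[0,0,0]},{"xyz":[166,-103,0],"rot":[0,0,0]},{"xyz":[194,-120,0],"rot":[0,0,0]},{"xyz":[222,-137,0],"rot":[0,0,0]},{"xyz":[244,-151,0],"rot":[0,0,0]},{"xyz":[260,-161,0],"rot":[0,0,0]},{"xyz":[267,-165,0],"rot":[0,0,0]}]'
python3 - <<'E'
from workcell import ctrl; from h import *
c=ctrl.camera_model("wrist"); im=ctrl.get_image("wrist")[:,:,::-1]; cv2.imwrite("pics/w1.png",im)
o=ctrl.get_obs(); print(o["ee_pos"],o["width"],o["qpos"].round(2),R.from_rotvec(o["orientation"]).as_matrix().round(3)); print(c)
# predicted pixels of disc / hex
for p in ([608,-56,18],[608,-167,44]):
    q=R.from_rotvec(c["attitude"]).inv().apply(np.array(p)-c["position"]); print(c["cx"]-c["fx"]*q[0]/q[2], c["cy"]+c["fy"]*q[1]/q[2])
E
```

```text
t: 1.1
ee_pos: [429.7, -311.5, 201.1]
orientation: [-3.074, -0.643, -0.0]
ft_force: [-0.7, -0.2, -0.1]
width: 11.4
grasp_force: 0.0
t: 2.1
ee_pos: [609.0, -54.7, 201.0]
orientation: [-3.075, -0.641, -0.001]
ft_force: [-0.1, -0.8, 0.2]
width: 0.7
grasp_force: 0.0
[609.08796767 -54.7016887  200.94072486] 0.31534150862748384 [-0.11  0.4   1.66  0.    1.08  1.05] [[ 0.917  0.4    0.   ]
 [ 0.4   -0.917  0.   ]
 [ 0.001 -0.    -1.   ]]
{'fx': 348.76481029767035, 'fy': 348.76481029767035, 'cx': 322.50031748440153, 'cy': 198.01793833201728, 'position': array([674.61203263, -26.03373662, 384.90632892]), 'attitude': array([-0.23756334,  0.15557333, -1.15282473])}
323.298912566947 172.90003423873387
421.97149049888 220.06649136527705
```

View pics/w1.png

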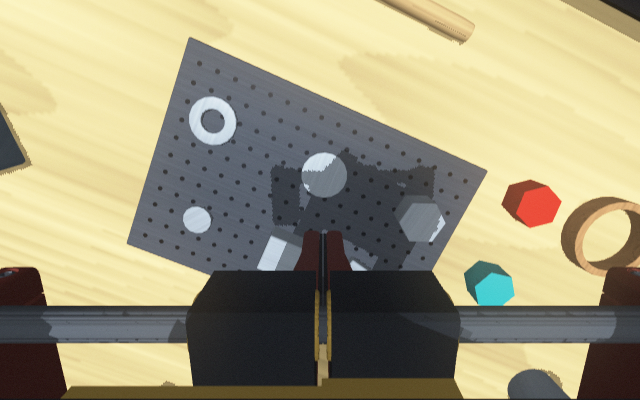

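The wrist view puts the disc at about (324,174) and the hex top at about (421,220). Both are within a pixel or so of the predictions. I'll descend over the disc and hold.

```bash
python3 -m inch '[{"xyz":[-1,1,6],"rot":[0,0,0]},{"xyz":[-1,1,20],"rot":[0,0,0]},{"xyz":[-1,1,38],"rot":[0,0,0]},{"xyz":[-1,1,56],"rot":[0,0,0]},{"xyz":[-1,1,74],"rot":[0,0,0]},{"xyz":[-1,1,92],"rot":[0,0,0]},{"xyz":[-1,1,110],"rot":[0,0,0]},{"xyz":[-1,1,126],"rot":[0,0,0]},{"xyz":[-1,1,140],"rot":[0,0,0]},{"xyz":[-1,1,150],"rot":[0,0,0]},{"xyz":[-1,1,158],"rot":[0,0,0]},{"xyz":[-1,1,163],"rot":[0,0,0]}]'
for i in 1 2; do python3 -m inch '[{"xyz":[0,0,0],"rot":[0,0,0]},{"xyz":[0,0,0],"rot":[0,0,0]},{"xyz":[0,0,0],"rot":[0,0,0]},{"xyz":[0,0,0],"rot":[0,0,0]},{"xyz":[0,0,0],"rot":[0,0,0]},{"xyz":[0,0,0],"rot":[0,0,0]},{"xyz":[0,0,0],"rot":[0,0,0]},{"xyz":[0,0,0],"rot":[0,0,0]},{"xyz":[0,0,0],"rot":[0,0,0]},{"xyz":[0,0,0],"rot":[0,0,0]}]'; done
python3 - <<'E'
from workcell import ctrl; from h import *
cv2.imwrite("pics/w2.png",ctrl.get_image("wrist")[:,:,::-1])
E
```

```text
t: 3.15
ee_pos: [606.5, -58.7, 37.2]
orientation: [-3.076, -0.637, 0.002]
ft_force: [-0.7, -0.6, 0.9]
width: 0.7
grasp_force: 0.0
t: 3.98
ee_pos: [607.3, -57.8, 38.2]
orientation: [3.076, 0.639, 0.0]
ft_force: [0.2, -0.9, -0.6]
width: 0.5
grasp_force: 0.0
t: 4.82
ee_pos: [607.4, -57.8, 38.2]
orientation: [-3.076, -0.639, -0.0]
ft_force: [0.6, 0.8, -0.7]
width: 0.5
grasp_force: 0.0
```

View pics/w2.png

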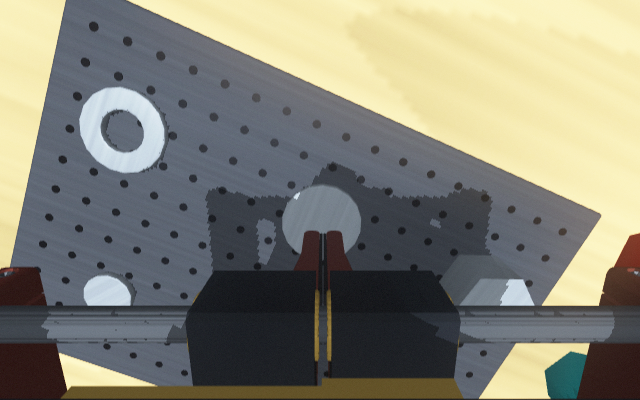

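The fingertips hang over the disc (centre about (322,222)) without touching it, held for over a second. Next is the hex block, going up, across and down.

```bash
python3 -m inch '[{"xyz":[0,0,-8],"rot":[0,0,0]},{"xyz":[0,0,-25],"rot":[0,0,0]},{"xyz":[0,0,-45],"rot":[0,0,0]},{"xyz":[0,0,-65],"rot":[0,0,0]},{"xyz":[-4,10,-76],"rot":[0,0,0]},{"xyz":[-12,28,-80],"rot":[0,0,0]},{"xyz":[-20,47,-80],"rot":[0,0,0]},{"xyz":[-28,66,-80],"rot":[0,0,0]},{"xyz":[-36,84,-80],"rot":[0,0,0]},{"xyz":[-41,95,-80],"rot":[0,0,0]},{"xyz":[-43,100,-80],"rot":[0,0,0]},{"xyz":[-43,100,-80],"rot":[0,0,0]}]'
python3 -m inch '[{"xyz":[0,0,5],"rot":[0,0,0]},{"xyz":[0,0,15],"rot":[0,0,0]},{"xyz":[0,0,27],"rot":[0,0,0]},{"xyz":[0,0,38],"rot":[0,0,0]},{"xyz":[0,0,47],"rot":[0,0,0]},{"xyz":[0,0,52],"rot":[0,0,0]},{"xyz":[0,0,54],"rot":[0,0,0]},{"xyz":[0,0,54],"rot":[0,0,0]},{"xyz":[0,0,54],"rot":[0,0,0]},{"xyz":[0,0,54],"rot":[0,0,0]}]'
for i in 1 2; do python3 -m inch '[{"xyz":[0,0,0],"rot":[0,0,0]},{"xyz":[0,0,0],"rot":[0,0,0]},{"xyz":[0,0,0],"rot":[0,0,0]},{"xyz":[0,0,0],"rot":[0,0,0]},{"xyz":[0,0,0],"rot":[0,0,0]},{"xyz":[0,0,0],"rot":[0,0,0]},{"xyz":[0,0,0],"rot":[0,0,0]},{"xyz":[0,0,0],"rot":[0,0,0]},{"xyz":[0,0,0],"rot":[0,0,0]},{"xyz":[0,0,0],"rot":[0,0,0]}]'; done
python3 - <<'E'
from workcell import ctrl; from h import *
cv2.imwrite("pics/w3.png",ctrl.get_image("wrist")[:,:,::-1])
E
```

```text
t: 5.87
ee_pos: [607.6, -167.9, 118.2]
orientation: [3.076, 0.637, -0.0]
ft_force: [-0.3, 0.3, 0.6]
width: 0.4
grasp_force: 0.0
t: 6.7
ee_pos: [608.2, -166.8, 64.7]
orientation: [3.075, 0.639, 0.001]
ft_force: [-0.8, -0.1, 0.4]
width: 0.4
grasp_force: 0.0
t: 7.53
ee_pos: [607.7, -166.6, 64.2]
orientation: [-3.076, -0.639, 0.0]
ft_force: [-0.0, -0.2, 0.2]
width: 0.6
grasp_force: 0.0
t: 8.37
ee_pos: [607.7, -166.6, 64.2]
orientation: [-3.076, -0.639, 0.0]
ft_force: [0.4, -0.1, -0.0]
width: 0.7
grasp_force: 0.0
```

View pics/w3.png

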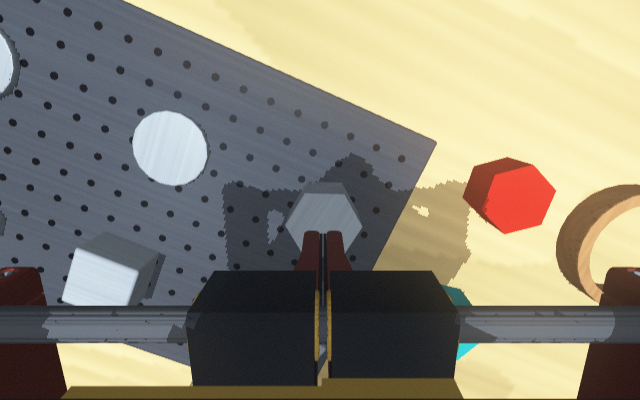

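The fingertips are over the hex block, centre about (323,220), and held for over a second. Now I'll rise and cross to the button box.

```bash
python3 -m inch '[{"xyz":[0,0,-8],"rot":[0,0,0]},{"xyz":[0,0,-26],"rot":[0,0,0]},{"xyz":[0,0,-50],"rot":[0,0,0]},{"xyz":[0,0,-76],"rot":[0,0,0]},{"xyz":[1,-8,-100],"rot":[0,0,0]},{"xyz":[3,-26,-118],"rot":[0,0,0]},{"xyz":[6,-52,-130],"rot":[0,0,0]},{"xyz":[10,-82,-136],"rot":[0,0,0]},{"xyz":[13,-112,-136],"rot":[0,0,0]},{"xyz":[17,-142,-136],"rot":[0,0,0]},{"xyz":[20,-170,-136],"rot":[0,0,0]},{"xyz":[23,-190,-136],"rot":[0,0,0]}]'
python3 -m inch '[{"xyz":[2,-20,0],"rot":[0,0,0]},{"xyz":[6,-50,0],"rot":[0,0,0]},{"xyz":[10,-82,0],"rot":[0,0,0]},{"xyz":[14,-116,0],"rot":[0,0,0]},{"xyz":[18,-150,0],"rot":[0,0,0]},{"xyz":[22,-184,0],"rot":[0,0,0]},{"xyz":[26,-218,0],"rot":[0,0,0]},{"xyz":[30,-252,0],"rot":[0,0,0]},{"xyz":[34,-286,0],"rot":[0,0,0]},{"xyz":[38,-320,0],"rot":[0,0,0]},{"xyz":[41,-346,0],"rot":[0,0,0]},{"xyz":[43,-367,0],"rot":[0,0,0]}]'
python3 -m inch '[{"xyz":[0,0,0],"rot":[0,0,0]},{"xyz":[0,0,0],"rot":[0,0,0]},{"xyz":[0,0,0],"rot":[0,0,0]}]'
python3 - <<'E'
from workcell import ctrl; from h import *
c=ctrl.camera_model("wrist"); im=ctrl.get_image("wrist")[:,:,::-1]; cv2.imwrite("pics/w4.png",im)
o=ctrl.get_obs(); print(o["ee_pos"],o["qpos"].round(2))
for p in ([446,370,67],):
    q=R.from_rotvec(c["attitude"]).inv().apply(np.array(p)-c["position"]); print(c["cx"]-c["fx"]*q[0]/q[2], c["cy"]+c["fy"]*q[1]/q[2])
E
```

```text
t: 9.42
ee_pos: [552.2, 18.7, 201.0]
orientation: [-3.075, -0.64, -0.001]
ft_force: [0.7, -0.4, -1.0]
width: 0.1
grasp_force: 0.0
t: 10.42
ee_pos: [445.5, 372.8, 200.9]
orientation: [-3.075, -0.641, -0.001]
ft_force: [0.2, 0.2, 0.0]
width: 0.1
grasp_force: 0.0
t: 10.67
ee_pos: [446.3, 369.9, 200.4]
orientation: [3.075, 0.639, -0.0]
ft_force: [-0.3, 0.0, -0.7]
width: 0.5
grasp_force: 0.0
[446.56603011 369.57885127 200.38017424] [ 0.67  0.36  1.73 -0.    1.05  1.83]
322.19520247529863 182.05345072981697
```

View pics/w4.png

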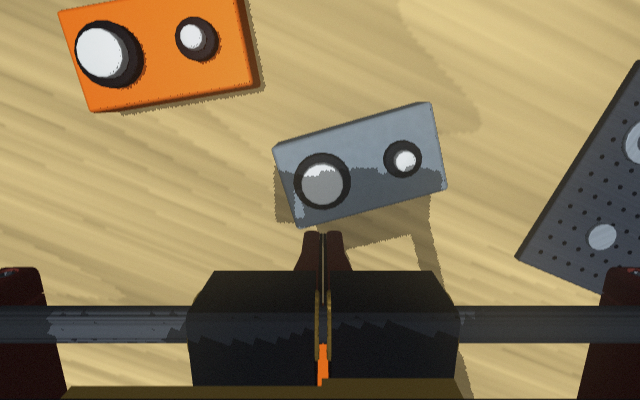

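The wide cap is at about (323,184), as predicted, and the narrow one at (403,160). I'll descend to just above the wide cap, then press in small steps while watching the force.

```bash
python3 -m inch '[{"xyz":[0,0,6],"rot":[0,0,0]},{"xyz":[0,0,20],"rot":[0,0,0]},{"xyz":[0,0,36],"rot":[0,0,0]},{"xyz":[0,0,52],"rot":[0,0,0]},{"xyz":[0,0,68],"rot":[0,0,0]},{"xyz":[0,0,84],"rot":[0,0,0]},{"xyz":[0,0,98],"rot":[0,0,0]},{"xyz":[0,0,110],"rot":[0,0,0]},{"xyz":[0,0,118],"rot":[0,0,0]},{"xyz":[0,0,123],"rot":[0,0,0]},{"xyz":[0,0,125],"rot":[0,0,0]},{"xyz":[0,0,125],"rot":[0,0,0]}]'
python3 -m inch '[{"xyz":[0,0,2],"rot":[0,0,0]},{"xyz":[0,0,4],"rot":[0,0,0]},{"xyz":[0,0,6],"rot":[0,0,0]},{"xyz":[0,0,8],"rot":[0,0,0]},{"xyz":[0,0,9],"rot":[0,0,0]},{"xyz":[0,0,10],"rot":[0,0,0]},{"xyz":[0,0,11],"rot":[0,0,0]},{"xyz":[0,0,11],"rot":[0,0,0]},{"xyz":[0,0,11],"rot":[0,0,0]}]'
python3 -m inch '[{"xyz":[0,0,1],"rot":[0,0,0]},{"xyz":[0,0,2],"rot":[0,0,0]},{"xyz":[0,0,3],"rot":[0,0,0]},{"xyz":[0,0,3],"rot":[0,0,0]},{"xyz":[0,0,3],"rot":[0,0,0]}]'
```

```text
t: 11.72
ee_pos: [446.5, 370.4, 75.0]
orientation: [3.076, 0.639, -0.0]
ft_force: [0.0, 0.1, 0.0]
width: 0.6
grasp_force: 0.0
t: 12.47
ee_pos: [446.3, 370.5, 64.1]
orientation: [3.076, 0.639, -0.0]
ft_force: [0.2, 0.6, 0.4]
width: 0.8
grasp_force: 0.0
t: 12.88
ee_pos: [446.3, 370.5, 61.1]
orientation: [3.076, 0.639, -0.0]
ft_force: [-0.2, 0.3, -0.5]
width: 0.2
grasp_force: 0.0
```

No force yet, so I'll keep pressing in 1 mm steps.

```bash
for i in 1 2 3; do python3 -m inch '[{"xyz":[0,0,1],"rot":[0,0,0]},{"xyz":[0,0,1],"rot":[0,0,0]},{"xyz":[0,0,1],"rot":[0,0,0]}]' | egrep 'ee|ft'; done
python3 - <<'E'
from workcell import ctrl; from h import *
o=ctrl.get_obs();print(o["joint_torque"].round(1),o["moment"].round(2))
w=ctrl.get_image("wrist")[130:330,200:450,::-1]; s=ctrl.get_image("scene")[90:200,320:457,::-1]
cv2.imwrite("pics/press.png",np.hstack([cv2.resize(w,(400,320)),cv2.resize(s,(398,320),interpolation=cv2.INTER_CUBIC)]))
E
```

```text
ee_pos: [446.3, 370.5, 60.1]
ft_force: [0.0, 0.3, -0.8]
ee_pos: [446.3, 370.5, 59.1]
ft_force: [-0.1, -0.4, 0.2]
ee_pos: [446.3, 370.5, 58.1]
ft_force: [-0.2, -0.5, 0.1]
[  0.  -54.5 -19.8  -0.   -0.1   0. ] [0.   0.02 0.03]
```

View pics/press.png

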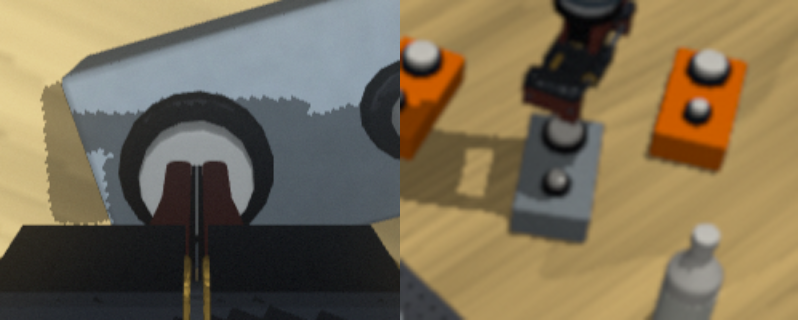

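There's still a visible gap and the force is only noise, so the tips sit higher than reported. I'll keep going in small steps.

```bash
for i in 1 2 3 4; do python3 -m inch '[{"xyz":[0,0,1],"rot":[0,0,0]},{"xyz":[0,0,1],"rot":[0,0,0]},{"xyz":[0,0,1],"rot":[0,0,0]}]' | egrep 'ee|ft'; done
```

```text
ee_pos: [446.3, 370.5, 57.1]
ft_force: [-0.2, -0.6, 0.2]
ee_pos: [446.3, 370.5, 56.1]
ft_force: [-0.2, -0.2, 1.1]
ee_pos: [446.3, 370.5, 55.1]
ft_force: [0.2, 0.3, 0.2]
ee_pos: [446.3, 370.5, 54.1]
ft_force: [0.3, -0.3, 1.1]
```

```bash
for i in 1 2 3; do python3 -m inch '[{"xyz":[0,0,1],"rot":[0,0,0]},{"xyz":[0,0,1],"rot":[0,0,0]},{"xyz":[0,0,1],"rot":[0,0,0]}]' | egrep 'ee|ft'; done
python3 - <<'E'
from workcell import ctrl; from h import *
w=ctrl.get_image("wrist")[130:330,200:450,::-1]; s=ctrl.get_image("scene")[90:200,320:457,::-1]
cv2.imwrite("pics/press2.png",np.hstack([cv2.resize(w,(400,320)),cv2.resize(s,(398,320),interpolation=cv2.INTER_CUBIC)]))
E
```

```text
ee_pos: [446.3, 370.5, 53.1]
ft_force: [0.7, 0.4, -1.1]
ee_pos: [446.3, 370.5, 52.1]
ft_force: [0.3, -0.7, 0.6]
ee_pos: [446.3, 370.5, 51.1]
ft_force: [-0.0, -0.6, -0.1]
```

View pics/press2.png

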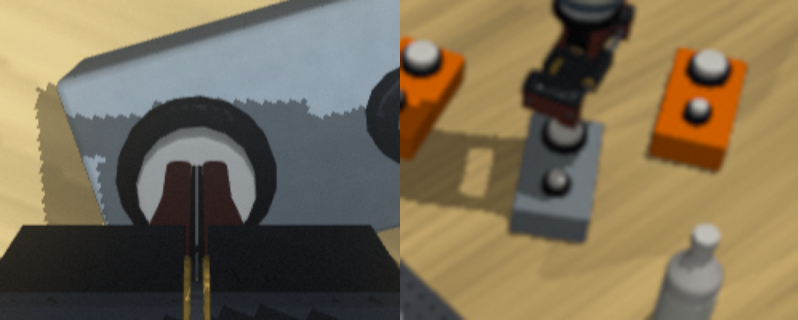

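Still no contact. Before pressing further I'll check the real tip height from pixels, since it also affects the pointing heights.

Run:
```python
from workcell import ctrl; from h import *
def proj(c,p):
    q=R.from_rotvec(c["attitude"]).inv().apply(np.array(p)-c["position"]); return np.round([c["cx"]-c["fx"]*q[0]/q[2], c["cy"]+c["fy"]*q[1]/q[2]],1)
o=ctrl.get_obs(); w=ctrl.camera_model("wrist"); s=ctrl.camera_model("scene"); M=R.from_rotvec(o["orientation"]).as_matrix()
for dz in (0,-10,-20,-30):
    for e in (-10,0,10): print(dz,e,"wrist",proj(w,o["ee_pos"]+M@[e,0,dz]),"scene",proj(s,o["ee_pos"]+M@[e,0,dz]))
print(w["position"]-o["ee_pos"], "cap r px wrist", proj(w,np.array([446,370,67])+M@[0,20,0])-proj(w,np.array([446,370,67])-M@[0,20,0]))
im=ctrl.get_image("wrist"); r=im[195]; print(im[150:240:4,322].tolist())
# cap extents in the wrist image, rows 185..225
g=im.min(2)
for v in range(205,262,6):
    k=np.where(g[v,270:380]>120)[0]+270; print(v,k.min() if len(k) else None,k.max() if len(k) else None)
```

```text
0 -10 wrist [322.5 250.5] scene [373.9 135.2]
0 0 wrist [322.5 234. ] scene [376.6 136.2]
0 10 wrist [322.5 217.2] scene [379.3 137.1]
-10 -10 wrist [322.5 258. ] scene [374.2 133.1]
-10 0 wrist [322.5 240.9] scene [376.9 134.1]
-10 10 wrist [322.5 223.2] scene [379.6 135.1]
-20 -10 wrist [322.5 266.4] scene [374.5 131. ]
-20 0 wrist [322.5 248.4] scene [377.2 132. ]
-20 10 wrist [322.5 229.9] scene [379.9 133. ]
-30 -10 wrist [322.5 275.7] scene [374.9 128.9]
-30 0 wrist [322.5 256.9] scene [377.6 129.9]
-30 10 wrist [322.5 237.4] scene [380.3 130.9]
[ 65.75040517  28.59081536 183.92283019] cap r px wrist [77.  0.]
[[80, 81, 81], [84, 89, 88], [131, 143, 151], [144, 158, 168], [147, 161, 170], [147, 162, 172], [147, 162, 172], [147, 161, 172], [145, 159, 170], [144, 159, 168], [83, 91, 96], [38, 40, 40], [39, 40, 41], [38, 40, 41], [34, 34, 35], [100, 102, 103], [110, 114, 115], [155, 159, 161], [147, 151, 153], [149, 154, 156], [149, 154, 156], [79, 81, 83], [80, 82, 85]]
205 None None
211 None None
217 310 333
223 299 345
229 294 351
235 290 355
241 288 358
247 286 358
253 287 358
259 288 356
```

```bash
for i in 1 2 3; do python3 -m inch '[{"xyz":[0,0,1],"rot":[0,0,0]},{"xyz":[0,0,1],"rot":[0,0,0]},{"xyz":[0,0,1],"rot":[0,0,0]}]' | egrep 'ee|ft'; done
python3 - <<'E'
from workcell import ctrl; from h import *
def proj(c,p):
    q=R.from_rotvec(c["attitude"]).inv().apply(np.array(p)-c["position"]); return np.array([c["cx"]-c["fx"]*q[0]/q[2], c["cy"]+c["fy"]*q[1]/q[2]])
w=ctrl.camera_model("wrist"); im=ctrl.get_image("wrist"); o=ctrl.get_obs();M=R.from_rotvec(o["orientation"]).as_matrix()
g=cv2.GaussianBlur(im,(3,3),0).min(2).astype(int)
for v in range(232,262,5): # edges: cap (>90) and housing (<60)
    k=np.where(g[v,265:382]>90)[0]+265; h=np.where(g[v,240:400]<60)[0]+240; print(v,"cap",k.min(),k.max(),k.max()-k.min()+1,"housing",h.min(),h.max(),h.max()-h.min()+1)
t=np.linspace(0,6.28,200)
for n,r,zs in(("cap",20,(67,61,57,51)),("hous",28,(57,50))):
    for z in zs:
        P=np.array([proj(w,[446+r*np.cos(a),370+r*np.sin(a),z]) for a in t]); print(n,z,P[:,0].min().round(1),P[:,0].max().round(1),"width",np.ptp(P[:,0]).round(1),"rows",P[:,1].min().round(1),P[:,1].max().round(1))
c=np.where(g[150:235,322]>90)[0]+150; print("cap rows at col322",c.min(),c.max()); print(g[170:245:2,322])
E
```

```text
ee_pos: [446.3, 370.5, 50.1]
ft_force: [-0.1, -0.7, -0.0]
ee_pos: [446.3, 370.5, 49.1]
ft_force: [0.3, 0.5, -0.5]
ee_pos: [446.3, 370.5, 48.1]
ft_force: [0.2, 0.4, -1.2]
232 cap 265 354 90 housing 273 372 100
237 cap 288 357 70 housing 272 373 102
242 cap 287 358 72 housing 272 373 102
247 cap 285 359 75 housing 272 373 102
252 cap 286 359 74 housing 273 372 100
257 cap 286 359 74 housing 274 370 97
cap 67 284.1 362.4 width 78.3 rows 211.1 283.6
cap 61 285.3 361.1 width 75.8 rows 207.5 278.0
cap 57 286.0 360.3 width 74.3 rows 205.3 274.5
cap 51 287.1 359.2 width 72.0 rows 202.1 269.5
hous 57 271.2 375.2 width 104.0 rows 190.5 287.5
hous 50 273.0 373.3 width 100.4 rows 187.3 281.3
cap rows at col322 156 233
[147 148 148 147 147 145 146 144 145 145 137  57  39  43  45  38  37  37
  36  36  50  95 104 112 140 154 151 149 149 148 149 137  77  66  65  65
  64  65]
```

Run:
```python
from workcell import ctrl; from h import *
s=ctrl.get_image("scene"); 
for v in range(120,146): print(v,[tuple(int(x) for x in s[v,u]) for u in range(370,386,2)])
a=s[112:152,340:415,::-1]; b=cv2.imread("pics/scene0.png")[112:152,340:415]
cv2.imwrite("pics/z.png",np.vstack([cv2.resize(x,(560,299),interpolation=cv2.INTER_NEAREST) for x in (a,b)]))
```

```text
120 [(21, 22, 24), (20, 20, 24), (19, 20, 23), (17, 20, 20), (19, 19, 20), (17, 19, 20), (32, 29, 24), (49, 47, 45)]
121 [(26, 29, 32), (28, 30, 33), (24, 26, 28), (20, 22, 24), (27, 29, 31), (24, 25, 28), (24, 25, 25), (56, 52, 46)]
122 [(26, 29, 31), (30, 33, 36), (30, 31, 35), (30, 32, 35), (45, 47, 49), (38, 40, 43), (27, 29, 30), (96, 82, 59)]
123 [(22, 23, 23), (24, 27, 29), (34, 36, 39), (36, 39, 42), (43, 45, 48), (39, 41, 44), (37, 36, 34), (124, 105, 69)]
124 [(26, 18, 19), (20, 18, 21), (28, 29, 32), (32, 33, 36), (35, 37, 41), (32, 35, 39), (53, 47, 37), (144, 122, 78)]
125 [(40, 21, 18), (32, 19, 18), (24, 21, 22), (22, 23, 25), (26, 28, 31), (26, 27, 31), (74, 63, 42), (155, 131, 83)]
126 [(47, 21, 17), (44, 21, 17), (38, 21, 20), (24, 18, 18), (21, 21, 23), (20, 19, 21), (88, 73, 45), (160, 135, 85)]
127 [(48, 22, 18), (47, 21, 17), (46, 23, 17), (39, 20, 18), (31, 19, 18), (30, 18, 18), (103, 84, 53), (164, 138, 88)]
128 [(47, 21, 15), (48, 21, 17), (47, 22, 18), (46, 22, 18), (42, 22, 18), (41, 22, 18), (113, 92, 58), (165, 140, 88)]
129 [(49, 28, 24), (47, 21, 17), 
[... 1334 characters left out ...]
, (24, 24, 23), (32, 31, 30), (30, 30, 30), (15, 15, 16), (37, 39, 40), (100, 106, 109)]
141 [(52, 54, 56), (21, 22, 24), (12, 14, 14), (10, 10, 11), (10, 10, 9), (17, 17, 18), (68, 72, 75), (108, 115, 118)]
142 [(62, 65, 67), (45, 48, 50), (29, 31, 33), (19, 19, 22), (24, 27, 28), (39, 42, 43), (94, 100, 103), (112, 118, 122)]
143 [(67, 70, 73), (61, 65, 66), (54, 58, 60), (47, 49, 50), (51, 55, 56), (64, 68, 70), (106, 113, 116), (112, 119, 122)]
144 [(67, 71, 73), (66, 71, 72), (65, 69, 71), (62, 66, 67), (64, 70, 71), (83, 89, 91), (111, 117, 121), (112, 118, 121)]
145 [(66, 70, 72), (67, 71, 73), (66, 71, 73), (66, 70, 72), (67, 72, 74), (99, 106, 108), (112, 118, 122), (111, 118, 121)]
```

View pics/z.png

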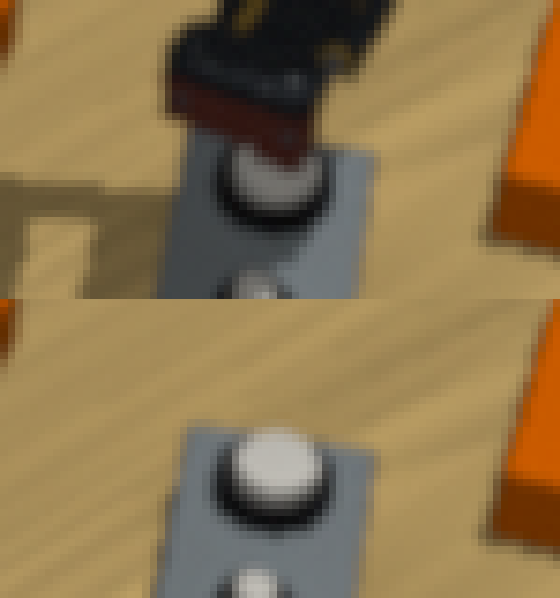

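The scene zoom (tips at about (378,134), cap centre at about (377,135)) puts the fingertips about 17 mm behind the reported TCP, roughly touching the cap. I'll press on in 1 mm steps.

```bash
for i in 1 2 3 4; do python3 -m inch '[{"xyz":[0,0,1],"rot":[0,0,0]},{"xyz":[0,0,1],"rot":[0,0,0]},{"xyz":[0,0,1],"rot":[0,0,0]}]' | egrep 't:|ee|ft'; done
```

```text
t: 16.73
ee_pos: [446.3, 370.5, 47.1]
ft_force: [-0.2, -0.7, 0.1]
t: 16.98
ee_pos: [446.3, 370.5, 46.1]
ft_force: [-0.8, -0.1, 0.8]
t: 17.23
ee_pos: [446.4, 370.6, 45.3]
ft_force: [0.0, -1.2, 1.6]
t: 17.48
ee_pos: [446.4, 370.6, 44.3]
ft_force: [-0.1, -0.5, 2.4]
```

Contact began at about z 47, so the tips are about 20 mm behind the reported TCP. The force is now rising as the spring should.

```bash
for i in 1 2 3; do python3 -m inch '[{"xyz":[0,0,1],"rot":[0,0,0]},{"xyz":[0,0,1],"rot":[0,0,0]},{"xyz":[0,0,1],"rot":[0,0,0]}]' | egrep 't:|ee|ft'; done
```

```text
t: 17.73
ee_pos: [446.4, 370.6, 43.2]
ft_force: [-1.0, -0.9, 2.8]
t: 17.98
ee_pos: [446.4, 370.6, 42.2]
ft_force: [-0.7, 0.3, 3.3]
t: 18.23
ee_pos: [446.4, 370.6, 41.2]
ft_force: [0.1, -0.5, 3.3]
```

```bash
python3 -m inch '[{"xyz":[0,0,1],"rot":[0,0,0]},{"xyz":[0,0,1],"rot":[0,0,0]},{"xyz":[0,0,1],"rot":[0,0,0]}]' | egrep 't:|ee|ft'
```

```text
t: 18.48
ee_pos: [446.4, 370.6, 40.2]
ft_force: [-0.4, -0.4, 4.7]
```

```bash
python3 -m inch '[{"xyz":[0,0,1],"rot":[0,0,0]},{"xyz":[0,0,1],"rot":[0,0,0]},{"xyz":[0,0,1],"rot":[0,0,0]}]' | egrep 't:|ee|ft'
```

```text
t: 18.73
ee_pos: [446.4, 370.6, 39.7]
ft_force: [-2.6, -1.4, 10.3]
```

The button bottomed (10 N at z ≈ 39.7), which confirms the tips are about 21 mm above the reported TCP. My earlier pointing was therefore about 41 mm above each piece, at the limit. I'll let the button up and repeat both pointings lower, then press again.

```bash
python3 -m inch '[{"xyz":[0,0,-6],"rot":[0,0,0]},{"xyz":[0,0,-18],"rot":[0,0,0]},{"xyz":[0,0,-36],"rot":[0,0,0]},{"xyz":[0,0,-60],"rot":[0,0,0]},{"xyz":[0,0,-86],"rot":[0,0,0]},{"xyz":[0,4,-106],"rot":[0,0,0]},{"xyz":[-1,18,-118],"rot":[0,0,0]},{"xyz":[-2,42,-122],"rot":[0,0,0]},{"xyz":[-4,72,-122],"rot":[0,0,0]},{"xyz":[-5,104,-122],"rot":[0,0,0]},{"xyz":[-7,132,-122],"rot":[0,0,0]},{"xyz":[-8,152,-122],"rot":[0,0,0]}]' | egrep 't:|ee'
python3 -m inch '[{"xyz":[-1,20,0],"rot":[0,0,0]},{"xyz":[-2,46,0],"rot":[0,0,0]},{"xyz":[-4,76,0],"rot":[0,0,0]},{"xyz":[-5,108,0],"rot":[0,0,0]},{"xyz":[-7,140,0],"rot":[0,0,0]},{"xyz":[-8,172,0],"rot":[0,0,0]},{"xyz":[-10,204,0],"rot":[0,0,0]},{"xyz":[-11,236,0],"rot":[0,0,0]},{"xyz":[-13,264,0],"rot":[0,0,0]},{"xyz":[-14,286,0],"rot":[0,0,0]},{"xyz":[-14,300,0],"rot":[0,0,0]},{"xyz":[-14,304,0],"rot":[0,0,0]}]' | egrep 't:|ee'
python3 -m inch '[{"xyz":[0,0,0],"rot":[0,0,0]},{"xyz":[0,0,0],"rot":[0,0,0]},{"xyz":[0,0,0],"rot":[0,0,0]}]' | egrep 't:|ee|ft'
```

```text
t: 19.73
ee_pos: [499.5, 224.8, 161.0]
t: 20.73
ee_pos: [607.9, -58.9, 160.9]
t: 20.98
ee_pos: [607.2, -55.3, 161.0]
ft_force: [-0.2, 1.1, -0.0]
```

```bash
python3 -m inch '[{"xyz":[0,0,6],"rot":[0,0,0]},{"xyz":[0,0,20],"rot":[0,0,0]},{"xyz":[0,0,38],"rot":[0,0,0]},{"xyz":[0,0,56],"rot":[0,0,0]},{"xyz":[0,0,74],"rot":[0,0,0]},{"xyz":[0,0,92],"rot":[0,0,0]},{"xyz":[0,0,108],"rot":[0,0,0]},{"xyz":[0,0,122],"rot":[0,0,0]},{"xyz":[0,0,133],"rot":[0,0,0]},{"xyz":[0,0,140],"rot":[0,0,0]},{"xyz":[0,0,145],"rot":[0,0,0]},{"xyz":[0,0,147],"rot":[0,0,0]}]' | egrep 't:|ee|ft'
for i in 1 2; do python3 -m inch '[{"xyz":[0,0,0],"rot":[0,0,0]},{"xyz":[0,0,0],"rot":[0,0,0]},{"xyz":[0,0,0],"rot":[0,0,0]},{"xyz":[0,0,0],"rot":[0,0,0]},{"xyz":[0,0,0],"rot":[0,0,0]},{"xyz":[0,0,0],"rot":[0,0,0]},{"xyz":[0,0,0],"rot":[0,0,0]},{"xyz":[0,0,0],"rot":[0,0,0]},{"xyz":[0,0,0],"rot":[0,0,0]},{"xyz":[0,0,0],"rot":[0,0,0]}]' | egrep 't:|ee|ft'; done
python3 -m inch '[{"xyz":[0,0,-8],"rot":[0,0,0]},{"xyz":[0,0,-25],"rot":[0,0,0]},{"xyz":[0,0,-45],"rot":[0,0,0]},{"xyz":[0,0,-65],"rot":[0,0,0]},{"xyz":[-4,10,-76],"rot":[0,0,0]},{"xyz":[-12,28,-80],"rot":[0,0,0]},{"xyz":[-20,47,-80],"rot":[0,0,0]},{"xyz":[-28,66,-80],"rot":[0,0,0]},{"xyz":[-36,84,-80],"rot":[0,0,0]},{"xyz":[-42,96,-80],"rot":[0,0,0]},{"xyz":[-44,102,-80],"rot":[0,0,0]},{"xyz":[-44,102,-80],"rot":[0,0,0]}]' | egrep 't:|ee|ft'
```

```text
t: 21.98
ee_pos: [607.7, -56.3, 13.6]
ft_force: [-0.6, -0.1, 0.5]
t: 22.82
ee_pos: [607.8, -56.5, 14.2]
ft_force: [0.5, -1.1, 0.2]
t: 23.65
ee_pos: [607.9, -56.5, 14.2]
ft_force: [0.3, 0.3, -0.2]
t: 24.65
ee_pos: [608.0, -169.1, 94.2]
ft_force: [0.8, 0.3, -0.8]
```

Down 54 over the hex (TCP 40, tips about 61), hold, then rise and return to the button.

```bash
python3 -m inch '[{"xyz":[0,-1,5],"rot":[0,0,0]},{"xyz":[0,-1,15],"rot":[0,0,0]},{"xyz":[0,-1,27],"rot":[0,0,0]},{"xyz":[0,-1,38],"rot":[0,0,0]},{"xyz":[0,-1,47],"rot":[0,0,0]},{"xyz":[0,-1,52],"rot":[0,0,0]},{"xyz":[0,-1,54],"rot":[0,0,0]},{"xyz":[0,-1,54],"rot":[0,0,0]},{"xyz":[0,-1,54],"rot":[0,0,0]}]' | egrep 't:|ee|ft'
for i in 1 2; do python3 -m inch '[{"xyz":[0,0,0],"rot":[0,0,0]},{"xyz":[0,0,0],"rot":[0,0,0]},{"xyz":[0,0,0],"rot":[0,0,0]},{"xyz":[0,0,0],"rot":[0,0,0]},{"xyz":[0,0,0],"rot":[0,0,0]},{"xyz":[0,0,0],"rot":[0,0,0]},{"xyz":[0,0,0],"rot":[0,0,0]},{"xyz":[0,0,0],"rot":[0,0,0]},{"xyz":[0,0,0],"rot":[0,0,0]},{"xyz":[0,0,0],"rot":[0,0,0]}]' | egrep 't:|ee|ft'; done
python3 -m inch '[{"xyz":[0,0,-8],"rot":[0,0,0]},{"xyz":[0,0,-26],"rot":[0,0,0]},{"xyz":[0,0,-50],"rot":[0,0,0]},{"xyz":[0,0,-76],"rot":[0,0,0]},{"xyz":[1,-8,-100],"rot":[0,0,0]},{"xyz":[3,-26,-115],"rot":[0,0,0]},{"xyz":[6,-52,-121],"rot":[0,0,0]},{"xyz":[10,-82,-121],"rot":[0,0,0]},{"xyz":[13,-112,-121],"rot":[0,0,0]},{"xyz":[17,-142,-121],"rot":[0,0,0]},{"xyz":[20,-170,-121],"rot":[0,0,0]},{"xyz":[23,-190,-121],"rot":[0,0,0]}]' | egrep 't:|ee|ft'
python3 -m inch '[{"xyz":[2,-20,0],"rot":[0,0,0]},{"xyz":[6,-50,0],"rot":[0,0,0]},{"xyz":[10,-82,0],"rot":[0,0,0]},{"xyz":[14,-116,0],"rot":[0,0,0]},{"xyz":[18,-150,0],"rot":[0,0,0]},{"xyz":[22,-184,0],"rot":[0,0,0]},{"xyz":[26,-218,0],"rot":[0,0,0]},{"xyz":[30,-252,0],"rot":[0,0,0]},{"xyz":[34,-286,0],"rot":[0,0,0]},{"xyz":[38,-320,0],"rot":[0,0,0]},{"xyz":[41,-346,0],"rot":[0,0,0]},{"xyz":[43,-367,0],"rot":[0,0,0]}]' | egrep 't:|ee|ft'
python3 -m inch '[{"xyz":[0,0,0],"rot":[0,0,0]},{"xyz":[0,0,0],"rot":[0,0,0]},{"xyz":[0,0,0],"rot":[0,0,0]}]' | egrep 't:|ee|ft'
```

```text
t: 25.4
ee_pos: [607.9, -166.7, 40.2]
ft_force: [0.2, -0.1, 0.2]
t: 26.23
ee_pos: [607.8, -166.6, 40.2]
ft_force: [0.5, 0.2, -0.5]
t: 27.07
ee_pos: [607.8, -166.6, 40.2]
ft_force: [0.2, -0.8, -0.4]
t: 28.07
ee_pos: [552.2, 18.7, 161.9]
ft_force: [0.2, 0.2, -0.2]
t: 29.07
ee_pos: [445.6, 372.8, 161.9]
ft_force: [0.1, -0.0, -0.1]
t: 29.32
ee_pos: [446.4, 369.9, 161.4]
ft_force: [0.6, -0.6, -0.1]
```

```bash
python3 -m inch '[{"xyz":[0,0,6],"rot":[0,0,0]},{"xyz":[0,0,20],"rot":[0,0,0]},{"xyz":[0,0,36],"rot":[0,0,0]},{"xyz":[0,0,52],"rot":[0,0,0]},{"xyz":[0,0,68],"rot":[0,0,0]},{"xyz":[0,0,82],"rot":[0,0,0]},{"xyz":[0,0,94],"rot":[0,0,0]},{"xyz":[0,0,103],"rot":[0,0,0]},{"xyz":[0,0,108],"rot":[0,0,0]},{"xyz":[0,0,111],"rot":[0,0,0]},{"xyz":[0,0,112],"rot":[0,0,0]},{"xyz":[0,0,112],"rot":[0,0,0]}]' | egrep 't:|ee|ft'
python3 -m inch '[{"xyz":[0,0,2],"rot":[0,0,0]},{"xyz":[0,0,4],"rot":[0,0,0]},{"xyz":[0,0,6],"rot":[0,0,0]},{"xyz":[0,0,8],"rot":[0,0,0]},{"xyz":[0,0,9],"rot":[0,0,0]},{"xyz":[0,0,10],"rot":[0,0,0]},{"xyz":[0,0,10],"rot":[0,0,0]},{"xyz":[0,0,10],"rot":[0,0,0]},{"xyz":[0,0,10],"rot":[0,0,0]}]' | egrep 't:|ee|ft'
```

```text
t: 30.32
ee_pos: [446.6, 370.7, 49.4]
ft_force: [0.8, 0.2, 0.1]
t: 31.07
ee_pos: [446.8, 370.9, 39.8]
ft_force: [-0.5, -0.1, 7.2]
```

Bottomed again (7 N). Now I'll lift clear and hand in.

```bash
python3 -m inch '[{"xyz":[0,0,-6],"rot":[0,0,0]},{"xyz":[0,0,-18],"rot":[0,0,0]},{"xyz":[0,0,-36],"rot":[0,0,0]},{"xyz":[0,0,-60],"rot":[0,0,0]},{"xyz":[0,0,-86],"rot":[0,0,0]},{"xyz":[0,0,-106],"rot":[0,0,0]},{"xyz":[0,0,-118],"rot":[0,0,0]},{"xyz":[0,0,-122],"rot":[0,0,0]},{"xyz":[0,0,-122],"rot":[0,0,0]},{"xyz":[0,0,-122],"rot":[0,0,0]},{"xyz":[0,0,-122],"rot":[0,0,0]}]' | egrep 't:|ee|ft'
python3 - <<'E'
from workcell import ctrl; from h import *
c=ctrl.camera_model("scene"); im=ctrl.get_image("scene")[:,:,::-1]
for b in blobs(im,(240,185,365,285),105): print(np.round(b[:2],1))
print(ctrl.close_job())
E
```

```text
t: 31.98
ee_pos: [445.6, 369.9, 159.8]
ft_force: [-0.1, -0.2, 0.4]
[278.1 255.1]
[308.7 239.1]
[260.9 237. ]
[342.6 218.2]
[290.7 212.1]
[315.6 199. ]
the job is handed in; nothing more can be done
None
```

The job is handed in, with no verdict returned: I pointed at the large disc and then the hex block for over 1 s each, pressed the wide button to its stop and lifted clear, and the last picture showed no pallet piece had moved. The tips sit about 21 mm above the reported TCP, so I did the whole sequence twice, the second time with the tips about 17 mm above each piece.

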